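Lock the separator's drive plate

TASK

The separator's drive plate has to be locked before the next bowl goes on. With the fingertips push one of the plate's upright drive pins round until the notch in its rim faces the locking bolt, then push the bolt by its upright thumb tab all the way in, so that it sits fully home in the notch. Push gently, grip and lift nothing, leave the other things on the unit and the table where they stand, and finish with the hand clear.

Things in the scene. Friction and masses are not known exactly. Their poses are not given: they have to be found in the camera images.
- unit: White drive unit fixed on the table, a box with its flat deck 120 mm above the table. Origin: on the table, vertically below the drive plate's axis. z up; in its own frame the box spans x -130 to +190 mm and y -205 to +135 mm; the locking bolt lies along its -y side (on the line x = 0) and slides towards +y, to the plate's axis. A row of pump heads and valve knobs up to 40 mm high stands on the deck at x 119 to 181 mm
- plate: Drive plate: bare-metal disc 150 mm across, 12 mm thick, turning about the upright axis through the unit's origin, either way without end. Origin: on that axis at its top face, 140 mm above the table. Its notch points along its own -y: it faces the bolt when its yaw equals the unit's. Notch in the rim: 26 mm wide, 28 mm deep. Hub 44 mm across, 26 mm high. Light drag (1.7 N at a pin); stays where it is left
- notch (a point): Middle of the notch's open mouth at the plate's rim, 75 mm from the axis, at the height of the top face
- pin0 (a point): Top centre of the drive pin opposite to the notch: upright round pin, 14 mm across, 30 mm tall above the plate's top face (its top 170 mm above the table), 48 mm from the axis
- pin1 (a point): Top centre of the drive pin 60 deg counter-clockwise of the notch seen from above, same size and radius as pin0
- pin2 (a point): Top centre of the drive pin 60 deg clockwise of the notch seen from above, same size and radius as pin0
- bolt: Locking bolt: steel bar 18 mm wide, 10 mm thick, sliding under two keepers, its outer end turned up as a thumb tab 30 mm wide, 8 mm thick. Origin: middle of the top edge of the tab's outer face (the face to push), 173 mm above the table, 168 mm from the plate's axis when drawn back, 134 mm when fully home at its stop; y points along the push. Friction 2 N; stays where left
- nose (a point): Tip of the bolt's nose, middle of its top edge, 139 mm above the table. 87 mm from the plate's axis when drawn back (it may start up to 6 mm further in), 53 mm when fully home, 22 mm inside the notch. Nose chamfered 5 mm each side; it butts on the rim if the notch is out of line. The keepers are 52 mm wide, tops 145 mm above the table, outer edge 124 mm from the axis
- jar: Small capped jar standing on the deck beside the bolt, 42 mm across, 48 mm tall; origin at its underside. Leave alone
- tape_roll: Roll of tape lying on the deck on the other side of the bolt, 68 mm across, 22 mm tall; origin at its underside. Leave alone
- tray: Steel instrument tray on the table, 130 x 220 x 28 mm; origin at its underside. Leave alone
- forceps: Steel forceps lying in the tray, 120 mm long; origin at the underside. Leave alone
- water_bottle: Clear capped bottle on the table, 64 mm across, 190 mm tall; origin at its underside. Leave alone
- cup: Clear cup on the table, 70 mm across, 85 mm tall; origin at its underside. Leave alone
- tube_rack: White rack with sample tubes on the table, 70 x 160 mm, 99 mm tall; origin at its underside. Leave alone

How it is judged:
By the outcome, as a careful person would: the job done as asked, in the order asked, and still so for the second after the job is handed in, with the robot touching nothing.
It also fails if it takes over 72 s, if anything falls off the work surface, if the arm or the gripper's body presses on something with over 40 N, if the wrist force passes 120 N, or if a joint passes its speed limit or range.

ROBOT

A 6-joint arm with a two-finger parallel gripper is mounted at the origin on the work surface. World frame = base frame: x ahead of the robot, y to its left, z up, the work surface at z = 0. Lengths are in m, angles in rad, forces in N, time in s.
With the tool pointing down it reaches from about 0.35 to 0.85 m from the base axis. Payload 8.1 kg.
Tool frame: the origin (TCP) lies midway between the tips of the shut fingers; the grasp point (between the pads) lies 19 mm behind it; z points along the fingers, y is the direction in which the jaws open and shut (so a half turn about z gives the same grasp; the last joint's range is limited). The gripper opens to 93 mm and grips with 3 to 60 N. Pads are 15 mm wide; open, the fingers measure 128 mm over their backs; the gripper's body (75 mm by 188 mm) begins 65 mm behind the grasp point.
Start: joints at [1.196, 0.13, 1.488, -0, 1.523, -0.085], TCP at [0.171, 0.575, 0.219] pointing down, gripper open.
Joint ranges: [-2.96, 2.96], [-0.89, 2.26], [0.02, 2.5], [-1.34, 4.48], [0, 2.73], [-2.66, 2.66]. Speed limits (rad/s): [2.39, 2.39, 2.79, 3.14, 3.14, 3.14].

INTERFACE

Orientations are given as a unit quaternion [w, x, y, z].
In Python, from station import ctrl gives the robot as it stands. The module is installed in compiled form; this text tells all that it offers.
- The arm moves only by the tool arm_command, never from a script. Its argument "series" is one flat list of numbers, 7 for each row, row after row: the gripper command: -1 is fully open, 1 is shut, values between are in proportion, then the shift along the tool's x, y, z in units of 10 cm (1.0 is 10 cm), then the turn, a rotation vector about the tool's x, y, z in units of 180 degrees (1.0 is 180 degrees). A call has 1 to 20 rows; each row shifts and turns the commanded pose from where the row before left it, along the tool's axes as they then stand; what a row does not reach is not made up. A row lasts 1/10 s, in which the tool goes at most 50 mm and 8.59 degrees, less where a joint would pass 70% of its speed; a pose out of reach is approached as far as the arm can. A call with a number of a shift or a turn outside -1 to 1 is refused whole. A call with a gripper value outside its range is refused whole. The fingers move at their own pace and stop on an object; "squeeze" is the grip in N (left out, the last holds). Time passes only in rows, so rows that do not move let the fingers close. It gives the time, the measured TCP pose, the force and the opening at its end, in the units of the state.
- ctrl.get_obs(): the state, without advancing time (a new reading comes with each control period).
- ctrl.get_image(name): name is "side" or "top" or "wrist"; returns (picture, depth): 384x512x3 uint8, red, green, blue; 384x512 float32, m along the optical axis (not along the pixel's ray), 0 where there is no reading.
- ctrl.camera_info(name): a dict with "mtx" (3x3 intrinsics, pixels), "eye" and "rotation" of the camera in the world. Camera axes: x right, y down, z forward; pixel columns grow to the right and rows downward; lengths in m; the calibration is good to about 2 mm. The wrist camera is an equidistant fisheye: a pixel r from the principal point sees the ray r / f radians off the axis. A picture is of the moment at which its call begins: read the wrist's pose just before it. camera_info takes no time and is no camera call; for the wrist camera it gives the pose at the moment of the call.
- ctrl.job_done(): hands the job in, once; it reports no verdict.
The state is a dict: "time_s": time; "joint_pos": joint angles; "qd": joint speeds; "tau": joint torques, N m; "tool_pos": TCP position; "orientation": TCP orientation; "contact_force": force on the tool from outside, world axes, zero at the start; "moment": the same for the moment, N m; "width": opening from 0.0 (shut) to 1.0 (fully open).
Only numpy, scipy, OpenCV 4.12 (cv2) and the standard library are available. Lean on these libraries where they do the work, as an engineer would, in place of code of your own. Each camera call takes 0.05 s, during which the arm holds its last target.

## Working session

There is one attempt and no reset: what is moved stays moved. The work goes in short steps, Python scripts to look and compute and a tool call to move; the robot and the scene stay as the last step left them, time stands still between calls to the robot, and variables do not carry over. Pictures are saved under pics/ and viewed, and the job is handed in when it is done.

Besides the shell and the picture viewer there is one more tool, called after "Emit:" in YAML: its name, and indented under it one key for each argument. arm_command: Moves the arm, as the interface text tells. Its arguments: {"type":"object","properties":{"series":{"type":"array"},"squeeze":{"type":"number"}},"required":["series"]}

```bash
mkdir -p pics; ls
python3 - <<'E'
from station import ctrl
import cv2, numpy as np
o=ctrl.get_obs(); print({k:np.round(v,3).tolist() for k,v in o.items()})
for n in ["side","top"]:
    ci=ctrl.camera_info(n); print(n,{k:np.round(v,4).tolist() for k,v in ci.items()})
    p,d=ctrl.get_image(n); cv2.imwrite(f"pics/{n}0.png",p[:,:,::-1]); np.savez(f"{n}0.npz",p=p,d=d)
E
```

```text
pics
{'time_s': 0.0, 'joint_pos': [1.196, 0.131, 1.489, 0.0, 1.523, -0.085], 'qd': [-0.0, 0.0, -0.002, -0.001, 0.001, 0.001], 'tau': [0.0, -55.984, -49.176, 0.077, 0.036, -0.0], 'tool_pos': [0.171, 0.574, 0.218], 'orientation': [-0.0, 0.144, 0.99, -0.001], 'contact_force': [-0.096, 0.066, -0.606], 'moment': [-0.059, 0.017, -0.023], 'width': 1.0}
side {'mtx': [[442.8385, 0.0, 254.0548], [0.0, 442.8385, 190.5369], [0.0, 0.0, 1.0]], 'eye': [0.1353, -0.96, 1.133], 'rotation': [-0.3814, 0.9065, -0.1649, 0.0745]}
top {'mtx': [[367.9082, 0.0, 254.3841], [0.0, 367.9082, 189.9916], [0.0, 0.0, 1.0]], 'eye': [0.3988, 0.0191, 1.4175], 'rotation': [-0.0431, 0.7092, -0.7032, 0.0275]}
```

View pics/side0.png

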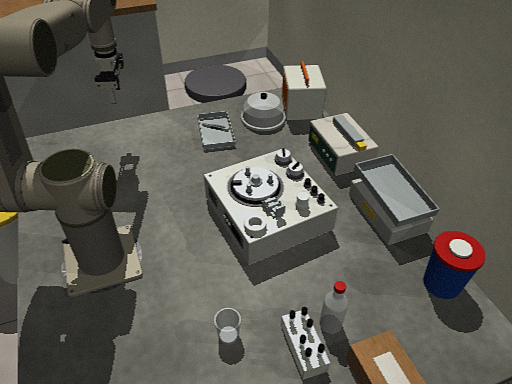

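View pics/top0.png

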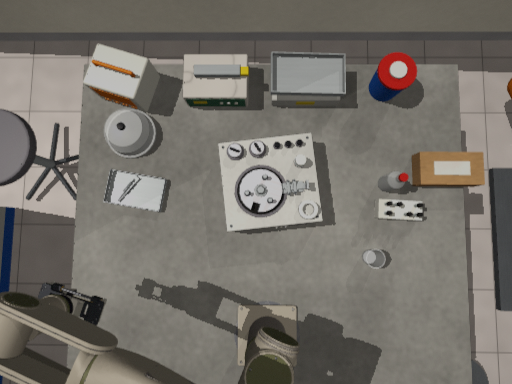

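```bash
cat > h.py <<'E'
import numpy as np
from scipy.spatial.transform import Rotation as R
def cam(ci):
    q=np.array(ci['rotation'],float)
    M=R.from_quat(q[[1,2,3,0]]).as_matrix() if q.shape==(4,) else q
    return np.array(ci['mtx']),np.array(ci['eye']),M
def ray(ci,uv):
    K,e,M=cam(ci); uv=np.atleast_2d(uv).astype(float)
    d=np.c_[(uv-K[[0,1],[2,2]])/K[0,0],np.ones(len(uv))]
    return e,d@M.T
def onz(ci,uv,z):
    e,d=ray(ci,uv); return e+d*((z-e[2])/d[:,2])[:,None]
def proj(ci,P):
    K,e,M=cam(ci); c=(np.atleast_2d(P)-e)@M
    return c[:,:2]/c[:,2:]*K[0,0]+K[[0,1],[2,2]]
E
python3 - <<'E'
from station import ctrl
from h import *
import cv2
for n,(u,v,w,h) in dict(side=(195,140,150,120),top=(210,125,120,110)).items():
    p=np.load(f"{n}0.npz")['p'][v:v+h,u:u+w,::-1]
    f=5; im=cv2.resize(p,None,fx=f,fy=f,interpolation=cv2.INTER_CUBIC)
    for i in range(0,w,20): cv2.putText(im,str(u+i),(i*f,10),0,.35,(0,0,255),1); im[:,i*f]=im[:,i*f]//2
    for i in range(0,h,20): cv2.putText(im,str(v+i),(0,i*f+10),0,.35,(0,0,255),1); im[i*f]=im[i*f]//2
    cv2.imwrite(f"pics/{n}0z.png",im)
ci=ctrl.camera_info('top'); d=np.load('top0.npz')['d']
print(onz(ci,[[261,190]],.14), d[190,261], d[165,230],ctrl.camera_info('wrist'))
E
```

```text
[[0.52680694 0.02471507 0.14      ]] 1.2547764 1.3185525 {'mtx': array([[297.31863964,   0.        , 256.22501055],
       [  0.        , 297.31863964, 187.96565458],
       [  0.        ,   0.        ,   1.        ]]), 'eye': array([0.10915666, 0.59391666, 0.38277592]), 'rotation': array([0.09795452, 0.79585056, 0.59322379, 0.07150053])}
```

View pics/side0z.png

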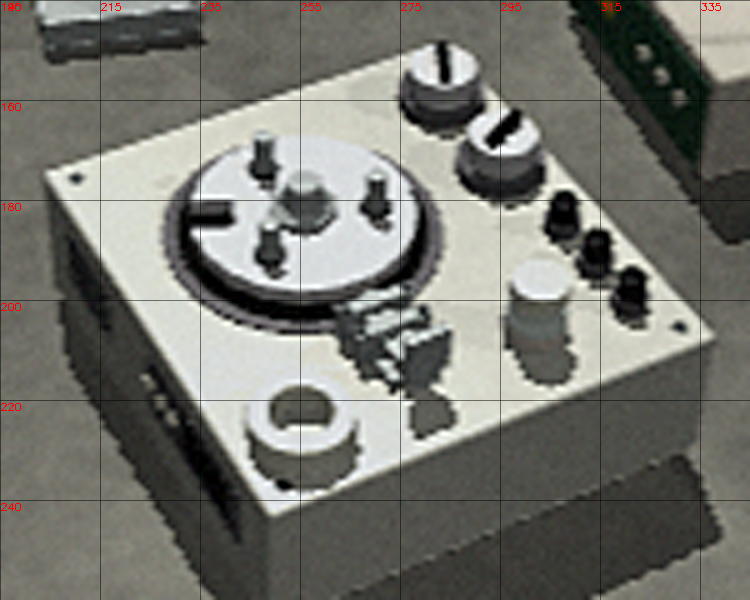

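View pics/top0z.png

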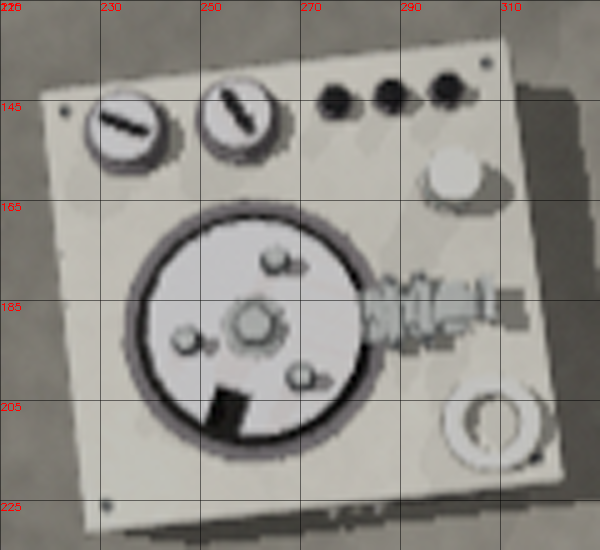

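```bash
cat > meas.py <<'E'
from station import ctrl
from h import *
import cv2,sys
def measure(p,ci,pr=True):
    g=p.astype(int); L=g.sum(2)/3
    m=((L>140)).astype(np.uint8)
    m[:125]=0;m[240:]=0;m[:,:205]=0;m[:,335:]=0
    m=cv2.morphologyEx(m,cv2.MORPH_OPEN,np.ones((3,3)))
    cs,_=cv2.findContours(m,cv2.RETR_EXTERNAL,cv2.CHAIN_APPROX_NONE)
    c=max(cs,key=cv2.contourArea); hull=cv2.convexHull(c)[:,0]
    W=onz(ci,hull,.12)[:,:2].astype(np.float32)
    r=cv2.minAreaRect(W); print('deck rect',r)
    return r
if __name__=="__main__":
    ci=ctrl.camera_info('top'); p=np.load('top0.npz')['p']
    measure(p,ci)
    L=p.astype(int).mean(2)
    # black gap ring -> inner disc edges
    pts=[]
    c0=np.array([261,190.])
    for a in np.arange(0,360,3):
        d=np.array([np.cos(np.radians(a)),np.sin(np.radians(a))])
        rr=np.arange(17,27,.1)
        xy=c0+rr[:,None]*d
        v=cv2.remap(L.astype(np.float32),xy[:,0].astype(np.float32)[None],xy[:,1].astype(np.float32)[None],cv2.INTER_LINEAR)[0]
        k=np.argmax(v<120)
        if v[0]>150 and k>0: pts.append(xy[k])
    pts=np.array(pts); W=onz(ci,pts,.14)[:,:2]
    from scipy.optimize import least_squares
    s=least_squares(lambda q:np.hypot(*(W-q[:2]).T)-q[2],[.53,.02,.075],loss='soft_l1',f_scale=.001)
    print('disc',s.x,len(pts),np.std(s.fun))
    for nm,uv,z in [('pinA',(263.5,177),.17),('pinB',(247,193),.17),('pinC',(269.5,200),.17),('hub',(260,189.5),.166),('notchmouth',(254,212),.14),('notchroot',(256.5,203),.128),('tab',(306,185),.173)]:
        P=onz(ci,[uv],z)[0][:2]-s.x[:2]; print(nm,P,np.hypot(*P),np.degrees(np.arctan2(P[1],P[0])))
E
python3 meas.py
```

```text
deck rect ((0.5608834028244019, -0.0039268434047698975), (0.31972911953926086, 0.3371666371822357), 6.7648749351501465)
disc [0.52705649 0.02691434 0.07509588] 102 0.0005576185341102264
pinA [ 0.04147478 -0.01052926] 0.04279044682622136 -14.244821530169448
pinB [-0.01388353  0.04528221] 0.04736275960768267 107.0455401404286
pinC [-0.03717455 -0.03146155] 0.04870088033611662 -139.75810728285245
hub [-0.00116273  0.00111765] 0.0016127904875897331 136.13255091494295
notchmouth [-0.07714766  0.02148746] 0.08008415547607427 164.43621203486944
notchroot [-0.0450284   0.01329067] 0.04694889134940532 163.55540939503317
tab [ 0.01463652 -0.15494859] 0.15563834378325955 -84.60382320958567
```

Emit:
arm_command:
  series: [1, 0, 0, -0.2, 0, 0, 0, 1, -0.337, -0.283, 0, 0, 0, 0, 1, -0.337, -0.283, 0, 0, 0, 0, 1, -0.337, -0.283, 0, 0, 0, 0, 1, -0.337, -0.283, 0, 0, 0, 0, 1, -0.337, -0.283, 0, 0, 0, 0, 1, -0.337, -0.283, 0, 0, 0, 0, 1, -0.337, -0.283, 0, 0, 0, 0, 1, -0.337, -0.283, 0, 0, 0, 0, 1, -0.337, -0.283, 0, 0, 0, 0, 1, -0.337, -0.283, 0, 0, 0, 0, 1, -0.337, -0.283, 0, 0, 0, 0, 1, -0.337, -0.283, 0, 0, 0, 0, 1, -0.337, -0.283, 0, 0, 0, 0, 1, -0.337, -0.283, 0, 0, 0, 0, 1, -0.337, -0.283, 0, 0, 0, 0, 1, -0.337, -0.283, 0, 0, 0, 0, 1, 0, 0, 0, 0, 0, 0]
  squeeze: 5

```text
time_s: 1.9
tool_pos: [0.56, -0.0175, 0.2374]
orientation: [-0.001, 0.147, 0.989, -0.001]
contact_force: [-0.2, 0.5, -0.0]
width: 0.004
```

Emit:
arm_command:
  series: [1, 0, 0, 0, 0, 0, 0.047, 1, 0, 0, 0, 0, 0, 0.047, 1, 0, 0, 0, 0, 0, 0.047, 1, 0, 0, 0, 0, 0, 0.047, 1, 0, 0, 0, 0, 0, 0.047, 1, 0, 0, 0, 0, 0, 0.047, 1, 0, 0, 0, 0, 0, 0.047, 1, 0, 0, 0, 0, 0, 0.047, 1, 0, 0, 0, 0, 0, 0.047, 1, 0, 0, 0, 0, 0, 0.047, 1, 0, 0, 0, 0, 0, 0.047, 1, 0, 0, 0, 0, 0, 0.047, 1, 0, 0, 0, 0, 0, 0.047, 1, 0, 0, 0, 0, 0, 0.047, 1, 0, 0, 0, 0, 0, 0.028, 1, 0, 0, 0, 0, 0, 0]

```text
time_s: 3.5
tool_pos: [0.5583, -0.0125, 0.2383]
orientation: [-0.0, 0.94, 0.341, -0.0]
contact_force: [-0.2, 0.0, 0.1]
width: 0.007
```

Run:
```python
from station import ctrl
import cv2
ims=[]
for n in ["wrist","side"]:
    p,d=ctrl.get_image(n)
    if n=="side": p=cv2.resize(p[140:260,190:350],(512,384),interpolation=cv2.INTER_CUBIC)
    cv2.imwrite(f"pics/{n}1.png",p[:,:,::-1])
```

```text
(no output)
```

View pics/wrist1.png

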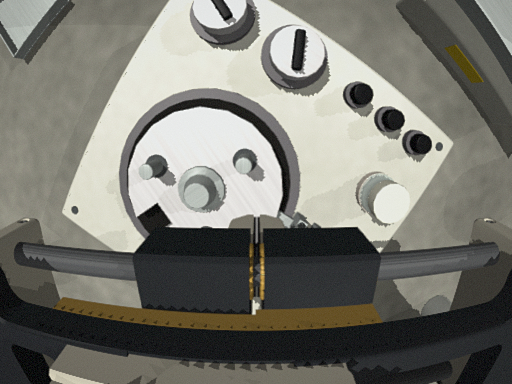

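View pics/side1.png

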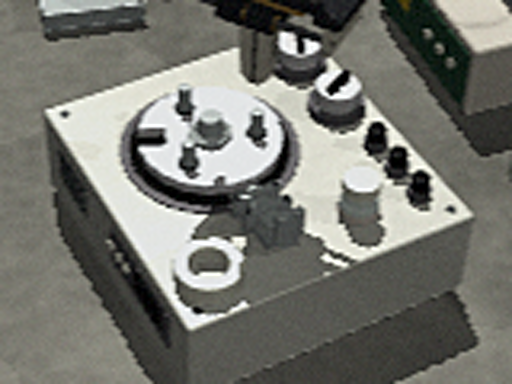

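Emit:
arm_command:
  series: [1, 0, 0, 0.25, 0, 0, 0, 1, 0, 0, 0.25, 0, 0, 0, 1, 0, 0, 0.25, 0, 0, 0, 1, 0, 0, 0.13, 0, 0, 0, 1, 0, 0, 0, 0, 0, 0, 1, 0, 0, 0, 0, 0, 0]

```text
time_s: 4.2
tool_pos: [0.5591, -0.013, 0.1514]
orientation: [0.0, 0.94, 0.342, 0.0]
contact_force: [0.1, -0.2, 0.5]
width: 0.007
```

Emit:
arm_command:
  series: [1, 0.04, -0.0016, 0, 0, 0, -0.025, 1, 0.04, -0.0016, 0, 0, 0, -0.025, 1, 0.04, -0.0016, 0, 0, 0, -0.025, 1, 0.04, -0.0016, 0, 0, 0, -0.025, 1, 0.04, -0.0016, 0, 0, 0, -0.025, 1, 0.04, -0.0016, 0, 0, 0, -0.025, 1, 0.04, -0.0016, 0, 0, 0, -0.025, 1, 0.04, -0.0016, 0, 0, 0, -0.025, 1, 0.04, -0.0016, 0, 0, 0, -0.025, 1, 0.04, -0.0016, 0, 0, 0, -0.025]

```text
time_s: 5.2
tool_pos: [0.5784, 0.0212, 0.153]
orientation: [0.002, 0.737, 0.676, 0.001]
contact_force: [1.9, -2.0, -0.7]
width: 0.004
```

Emit:
arm_command:
  series: [1, 0.04, -0.0016, 0, 0, 0, -0.025, 1, 0.04, -0.0016, 0, 0, 0, -0.025, 1, 0.04, -0.0016, 0, 0, 0, -0.025, 1, 0.04, -0.0016, 0, 0, 0, -0.025, 1, 0.04, -0.0016, 0, 0, 0, -0.025, 1, 0.04, -0.0016, 0, 0, 0, -0.025, 1, 0.04, -0.0016, 0, 0, 0, -0.025, 1, 0.04, -0.0016, 0, 0, 0, -0.025, 1, 0.04, -0.0016, 0, 0, 0, -0.025, 1, 0.04, -0.0016, 0, 0, 0, -0.025, 1, 0.04, -0.0016, 0, 0, 0, -0.025, 1, 0.04, -0.0016, 0, 0, 0, -0.025, 1, 0, 0, 0, 0, 0, 0]

```text
time_s: 6.5
tool_pos: [0.5607, 0.0648, 0.1529]
orientation: [0.002, 0.35, 0.937, 0.001]
contact_force: [0.1, 0.5, 0.2]
width: 0.007
```

Run:
```python
from station import ctrl
import cv2,numpy as np
o=ctrl.get_obs();print({k:np.round(v,3).tolist() for k,v in o.items()})
for n,(u,v) in dict(top=(210,130),side=(195,140)).items():
    p,d=ctrl.get_image(n); np.savez(n+'2.npz',p=p,d=d)
    cv2.imwrite(f"pics/{n}2.png",cv2.resize(p[v:v+110,u:u+140],None,fx=5,fy=5,interpolation=cv2.INTER_CUBIC)[:,:,::-1])
```

```text
{'time_s': 6.5, 'joint_pos': [0.024, 0.071, 1.673, 0.0, 1.394, -0.832], 'qd': [-0.005, 0.008, 0.002, -0.002, 0.001, 0.09], 'tau': [0.201, -51.317, -47.339, 0.079, 0.056, -1.395], 'tool_pos': [0.561, 0.065, 0.153], 'orientation': [0.002, 0.35, 0.937, 0.001], 'contact_force': [0.081, 0.51, 0.22], 'moment': [-0.028, -0.017, -0.001], 'width': 0.007}
```

View pics/top2.png

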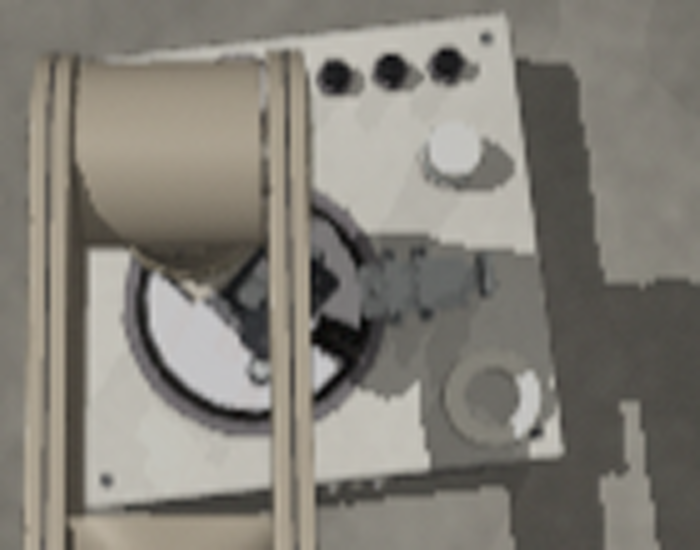

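View pics/side2.png

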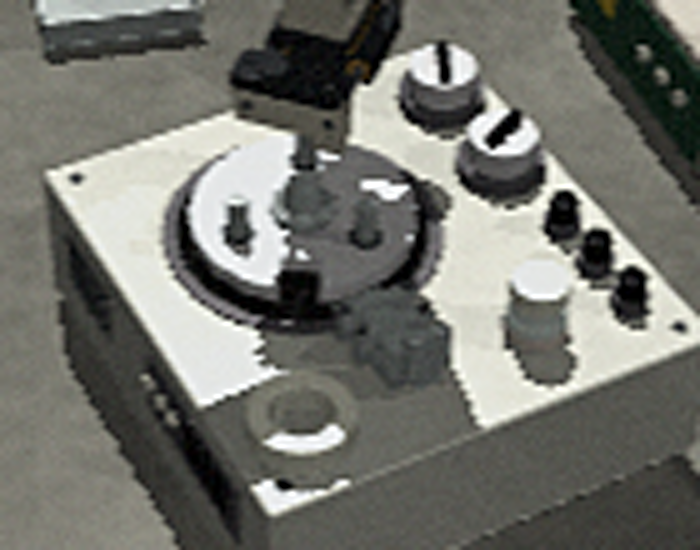

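Run:
```python
from station import ctrl
from h import *
ci=ctrl.camera_info('side'); c=np.array([.52706,.02691])
for nm,uv,z in [('notch mouth?',(254.6,198),.14),('hub',(256,174.5),.166),('pinL',(242,181),.17),('pinR',(268,181),.17)]:
    P=onz(ci,[uv],z)[0][:2]-c; print(nm,P,np.hypot(*P),np.degrees(np.arctan2(P[1],P[0])))
```

```text
notch mouth? [-0.03104495 -0.07029332] 0.0768436011268376 -113.82858640766216
hub [0.00213583 0.00458925] 0.005061912830560126 65.04278084189943
pinL [-0.05237899 -0.01281791] 0.05392455054367044 -166.2491225852645
pinR [ 0.0253309  -0.04153443] 0.04864938951461866 -58.62194067897353
```

Emit:
arm_command:
  series: [1, 0.04, -0.0016, 0, 0, 0, -0.025, 1, 0.04, -0.0016, 0, 0, 0, -0.025, 1, 0.04, -0.0016, 0, 0, 0, -0.025, 1, 0.04, -0.0016, 0, 0, 0, -0.025, 1, 0.04, -0.0016, 0, 0, 0, -0.025, 1, 0.027, -0.001, 0, 0, 0, -0.0167, 1, 0.027, -0.001, 0, 0, 0, -0.0167, 1, 0, 0, 0, 0, 0, 0, 1, 0, 0, 0, 0, 0, 0]

```text
time_s: 7.5
tool_pos: [0.5375, 0.0757, 0.1512]
orientation: [0.001, 0.111, 0.994, 0.0]
contact_force: [1.8, -0.4, 0.4]
width: 0.007
```

Run:
```python
from station import ctrl
import cv2,numpy as np
for n,(u,v) in dict(side=(195,140)).items():
    p,d=ctrl.get_image(n); np.savez(n+'3.npz',p=p,d=d)
    cv2.imwrite(f"pics/{n}3.png",cv2.resize(p[v:v+110,u:u+140],None,fx=5,fy=5,interpolation=cv2.INTER_CUBIC)[:,:,::-1])
```

```text
(no output)
```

View pics/side3.png

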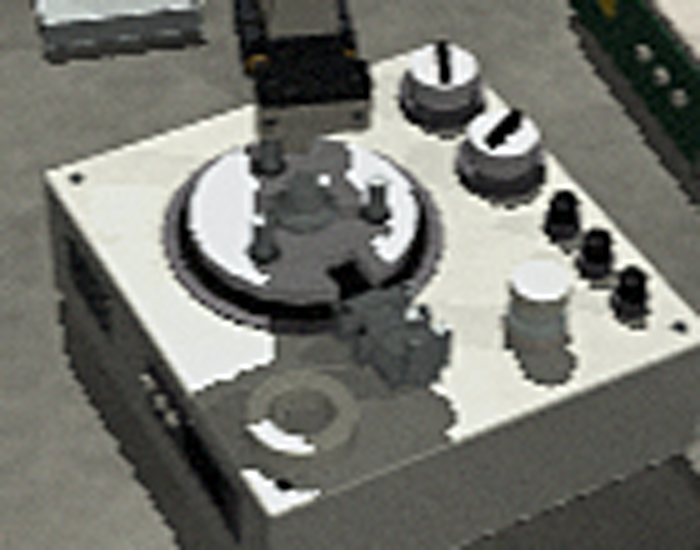

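Emit:
arm_command:
  series: [1, -0.1, 0, 0, 0, 0, 0, 1, -0.05, 0, 0, 0, 0, 0, 1, 0, 0, -0.4, 0, 0, 0, 1, 0, 0, -0.4, 0, 0, 0, 1, -0.082, -0.382, 0, 0, 0, 0, 1, -0.082, -0.382, 0, 0, 0, 0, 1, -0.082, -0.382, 0, 0, 0, 0, 1, -0.082, -0.382, 0, 0, 0, 0, 1, -0.082, -0.382, 0, 0, 0, 0, 1, -0.082, -0.382, 0, 0, 0, 0, 1, 0, 0, 0, 0, 0, 0.044, 1, 0, 0, 0, 0, 0, 0.044, 1, 0, 0, 0, 0, 0, 0.044, 1, 0, 0, 0, 0, 0, 0.044, 1, 0, 0, 0, 0, 0, 0.044, 1, 0, 0, 0, 0, 0, 0.044, 1, 0, 0, 0, 0, 0, 0.044, 1, 0, 0, 0, 0, 0, 0.044, 1, 0, 0, 0, 0, 0, 0.04, 1, 0, 0, 0, 0, 0, 0]

```text
time_s: 9.55
tool_pos: [0.55, -0.1622, 0.2303]
orientation: [-0.0, 0.664, 0.747, -0.0]
contact_force: [-0.4, 0.8, 1.0]
width: 0.003
```

Run:
```python
from station import ctrl
import cv2,numpy as np
o=ctrl.get_obs();print(o['time_s'],o['tool_pos'],o['orientation'],o['contact_force'])
for n,(u,v) in dict(top=(210,130),side=(195,140)).items():
    p,d=ctrl.get_image(n); np.savez(n+'4.npz',p=p,d=d)
    cv2.imwrite(f"pics/{n}4.png",cv2.resize(p[v:v+110,u:u+140],None,fx=5,fy=5,interpolation=cv2.INTER_CUBIC)[:,:,::-1])
ci=ctrl.camera_info('wrist');p,d=ctrl.get_image('wrist');np.savez('wrist4.npz',p=p,d=d,eye=ci['eye'],rot=ci['rotation']);cv2.imwrite("pics/wrist4.png",p[:,:,::-1])
```

```text
9.55 [ 0.54995453 -0.1621734   0.23028258] [-3.13107991e-04  6.64496966e-01  7.47290885e-01 -1.30072550e-04] [-0.40905182  0.75844586  1.04120089]
```

View pics/top4.png

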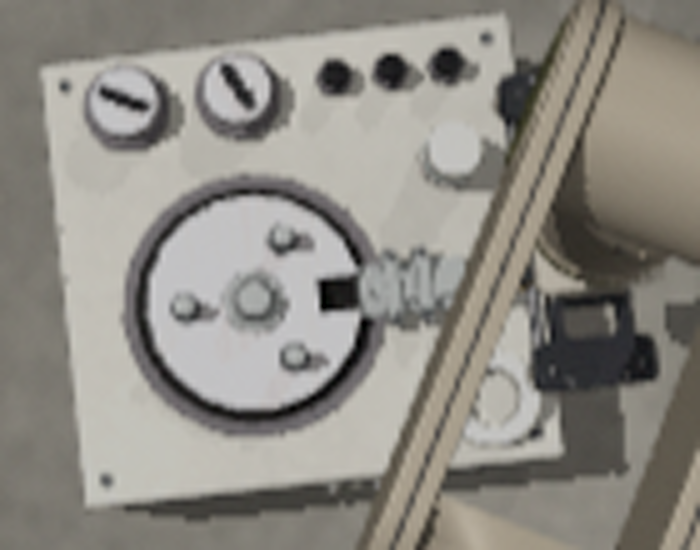

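View pics/side4.png

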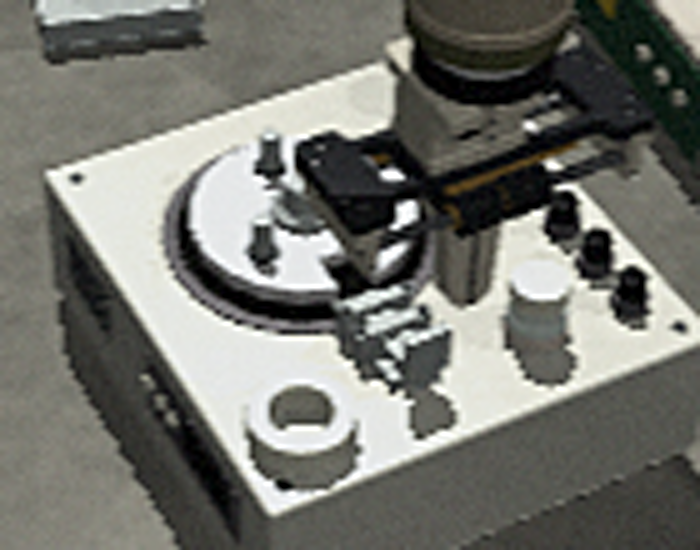

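View pics/wrist4.png

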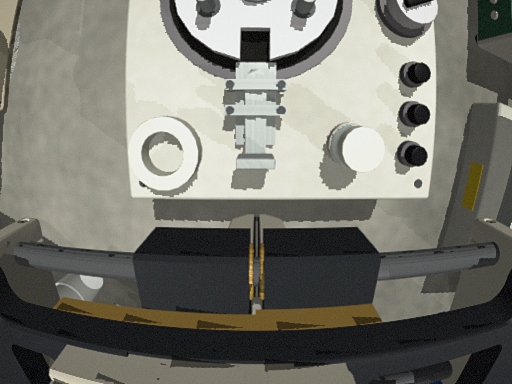

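```bash
cat >> h.py <<'E'
def wonz(mtx,eye,rot,uv,z):
    q=np.array(rot,float); M=R.from_quat(q[[1,2,3,0]]).as_matrix()
    x=(np.atleast_2d(uv).astype(float)-[mtx[0,2],mtx[1,2]])/mtx[0,0]
    r=np.hypot(*x.T)[:,None]; d=np.c_[x/r*np.sin(r),np.cos(r)]@M.T
    return eye+d*((np.atleast_1d(z)-eye[2])/d[:,2])[:,None]
E
python3 - <<'E'
import numpy as np,cv2
p=np.load('wrist4.npz')['p'][0:180,170:350,::-1]
im=cv2.resize(p,None,fx=4,fy=4,interpolation=cv2.INTER_CUBIC)[:600]
for i in range(0,180,20): cv2.putText(im,str(170+i),(i*4,10),0,.35,(0,0,255),1);cv2.putText(im,str(i),(0,i*4+10),0,.35,(0,0,255),1)
cv2.imwrite('pics/wrist4z.png',im)
im=cv2.resize(p[100:180],None,fx=4,fy=4,interpolation=cv2.INTER_CUBIC); cv2.imwrite('pics/wrist4zb.png',im)
E
```

```text
(no output)
```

View pics/wrist4z.png

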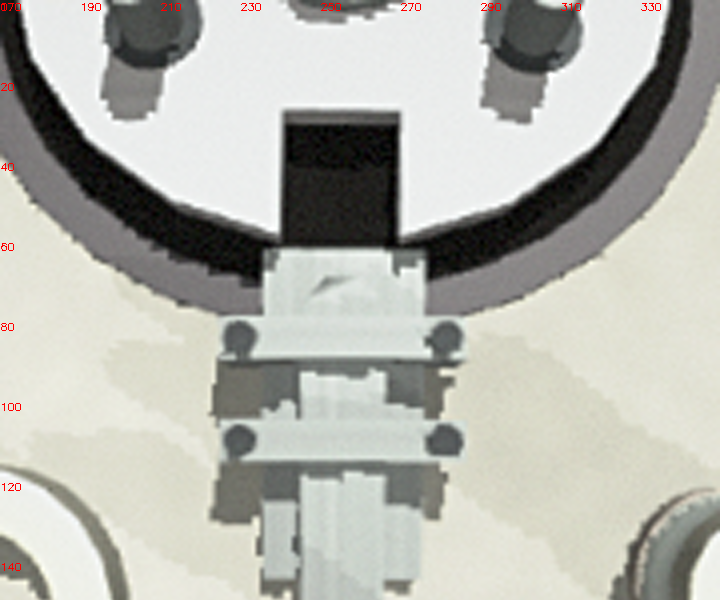

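View pics/wrist4zb.png

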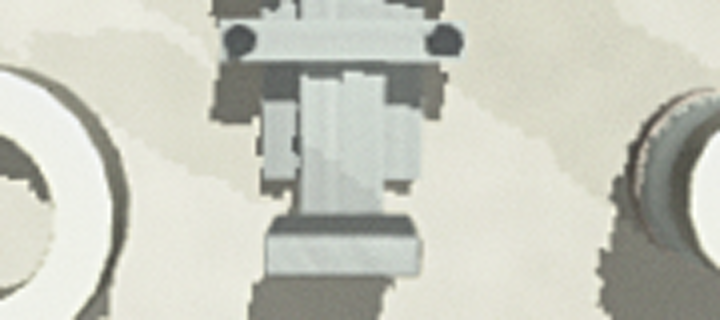

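Run:
```python
from station import ctrl
from h import *
f=np.load('wrist4.npz'); K=ctrl.camera_info('wrist')['mtx']
uv=[(240.7,27),(270,27),(240.7,58),(270,58),(245,118),(266.2,118),(245,145),(266.2,145),(236.3,168.3),(274.8,168.3),(232,83),(278.8,83)]
z=[.14]*4+[.139]*4+[.173]*2+[.145]*2
P=wonz(K,f['eye'],f['rot'],uv,np.array(z))[:,:2]-[.52706,.02691]
a=np.radians(6.76);U=P@np.array([[np.cos(a),-np.sin(a)],[np.sin(a),np.cos(a)]])
print(np.round(U*1000,1)); d=f['d']; 
for k in range(0,12,2):
    m=(U[k]+U[k+1])/2*1000; print(uv[k],np.round(m,1),np.round(np.hypot(*(U[k]-U[k+1]))*1000,1),d[int(uv[k][1]),255])
```

```text
[[ -12.4  -45.6]
 [  12.7  -45.5]
 [ -12.1  -74. ]
 [  12.8  -73.9]
 [  -8.3 -126.2]
 [   9.9 -126.1]
 [  -8.3 -149.6]
 [  10.1 -149.5]
 [ -13.6 -164. ]
 [  15.6 -163.9]
 [ -19.   -96.5]
 [  20.   -96.3]]
(240.7, 27) [  0.2 -45.6] 25.1 0.23152472
(240.7, 58) [  0.3 -73.9] 24.9 0.2536641
(245, 118) [   0.8 -126.2] 18.1 0.25023794
(245, 145) [   0.9 -149.6] 18.3 0.25557172
(236.3, 168.3) [   1. -164.] 29.3 0.28031135
(232, 83) [  0.5 -96.4] 38.9 0.23781754
```

Emit:
arm_command:
  series: [1, 0, 0, 0.3, 0, 0, 0, 1, 0, 0, 0.3, 0, 0, 0, 1, 0, 0, 0.2, 0, 0, 0, 1, 0, 0, 0, 0, 0, 0, 1, 0.05, 0, 0, 0, 0, 0, 1, 0.05, 0, 0, 0, 0, 0, 1, 0.05, 0, 0, 0, 0, 0, 1, 0.04, 0, 0, 0, 0, 0, 1, 0.04, 0, 0, 0, 0, 0, 1, 0.04, 0, 0, 0, 0, 0, 1, 0.04, 0, 0, 0, 0, 0, 1, 0.04, 0, 0, 0, 0, 0, 1, 0, 0, 0, 0, 0, 0]

```text
time_s: 11.0
tool_pos: [0.5453, -0.1264, 0.1504]
orientation: [-0.0, 0.663, 0.748, 0.0]
contact_force: [0.1, -0.2, 0.5]
width: 0.006
```

Emit:
arm_command:
  series: [1, 0.03, 0, 0, 0, 0, 0, 1, 0.03, 0, 0, 0, 0, 0, 1, 0.02, 0, 0, 0, 0, 0, 1, 0.02, 0, 0, 0, 0, 0, 1, 0.01, 0, 0, 0, 0, 0]

```text
time_s: 11.5
tool_pos: [0.544, -0.116, 0.1504]
orientation: [-0.0, 0.663, 0.748, -0.0]
contact_force: [0.1, -2.7, -0.8]
width: 0.003
```

Emit:
arm_command:
  series: [1, 0.01, 0, 0, 0, 0, 0, 1, 0.01, 0, 0, 0, 0, 0, 1, 0, 0, 0, 0, 0, 0]

```text
time_s: 11.8
tool_pos: [0.5439, -0.1151, 0.1504]
orientation: [0.0, 0.664, 0.748, -0.001]
contact_force: [0.2, -6.7, -3.2]
width: 0.003
```

Emit:
arm_command:
  series: [1, 0.01, 0, 0, 0, 0, 0, 1, 0, 0, 0, 0, 0, 0]

```text
time_s: 12.0
tool_pos: [0.5439, -0.115, 0.1504]
orientation: [0.001, 0.664, 0.748, -0.001]
contact_force: [1.2, -9.6, -3.7]
width: 0.003
```

Emit:
arm_command:
  series: [1, 0.01, 0, 0, 0, 0, 0, 1, 0.01, 0, 0, 0, 0, 0, 1, 0, 0, 0, 0, 0, 0]

```text
time_s: 12.3
tool_pos: [0.5439, -0.115, 0.1505]
orientation: [0.002, 0.664, 0.748, -0.002]
contact_force: [2.9, -18.8, -6.7]
width: 0.004
```

Emit:
arm_command:
  series: [1, -0.05, 0, 0, 0, 0, 0, 1, -0.15, 0, 0, 0, 0, 0, 1, -0.3, 0, 0, 0, 0, 0, 1, 0, 0, -0.4, 0, 0, 0, 1, 0, 0, -0.4, 0, 0, 0, 1, -0.1, 0, 0, 0, 0, 0, 1, 0, 0, 0, 0, 0, 0, 1, 0, 0, 0, 0, 0, 0]

```text
time_s: 13.1
tool_pos: [0.5504, -0.1708, 0.2294]
orientation: [-0.001, 0.664, 0.748, -0.0]
contact_force: [-0.3, 0.1, -0.0]
width: 0.004
```

Run:
```python
from station import ctrl
import cv2,numpy as np
o=ctrl.get_obs();print(o['time_s'],o['tool_pos'],o['orientation'],o['contact_force'])
ci=ctrl.camera_info('wrist');p,d=ctrl.get_image('wrist');np.savez('wrist5.npz',p=p,d=d,eye=ci['eye'],rot=ci['rotation']);cv2.imwrite("pics/wrist5.png",p[:,:,::-1])
im=cv2.resize(p[0:180,170:350,::-1],None,fx=4,fy=4,interpolation=cv2.INTER_CUBIC)
for i in range(0,180,20): cv2.putText(im,str(170+i),(i*4,10),0,.35,(0,0,255),1);cv2.putText(im,str(i),(0,i*4+10),0,.35,(0,0,255),1)
cv2.imwrite('pics/wrist5z.png',im[:600]); cv2.imwrite('pics/wrist5zb.png',im[300:])
p,d=ctrl.get_image('side'); cv2.imwrite("pics/side5.png",cv2.resize(p[140:250,195:335],None,fx=5,fy=5,interpolation=cv2.INTER_CUBIC)[:,:,::-1])
```

```text
13.1 [ 0.55035569 -0.1707988   0.2294261 ] [-9.35820334e-04  6.63660572e-01  7.48033258e-01 -1.21295770e-04] [-0.2800594   0.11801152 -0.02694226]
```

View pics/wrist5z.png

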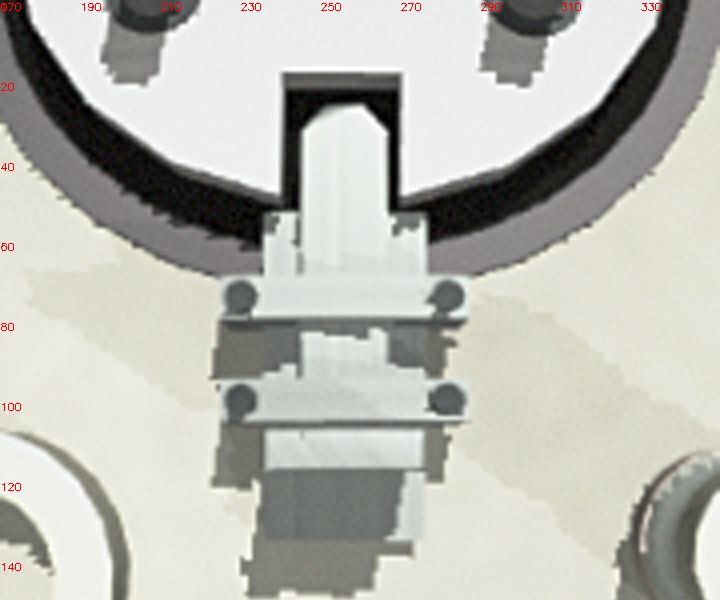

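View pics/wrist5zb.png

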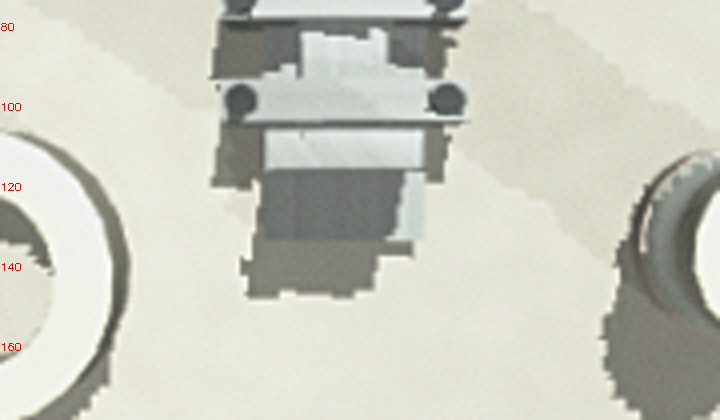

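View pics/side5.png

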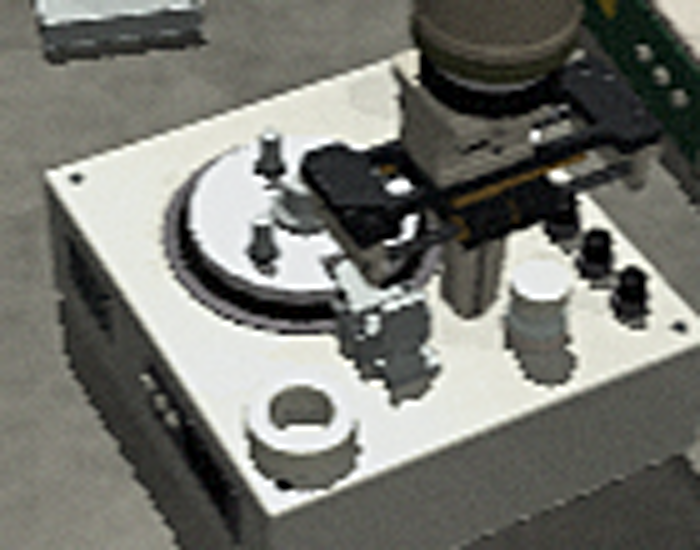

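Run:
```python
from station import ctrl
from h import *
f=np.load('wrist5.npz'); K=ctrl.camera_info('wrist')['mtx']
uv=[(255,17.5),(240.7,47.5),(270,47.5),(255,25.3),(245.3,45),(266.8,45),(236.3,116.8),(275.8,116.8)]
z=[.14,.14,.14,.139,.139,.139,.173,.173]
P=wonz(K,f['eye'],f['rot'],uv,np.array(z))[:,:2]-[.52706,.02691]
a=np.radians(6.76);U=P@np.array([[np.cos(a),-np.sin(a)],[np.sin(a),np.cos(a)]])
print(np.round(U*1000,1))
```

```text
[[  -0.2  -45.5]
 [ -12.3  -73.3]
 [  12.5  -73.3]
 [  -0.2  -52.6]
 [  -8.4  -70.8]
 [   9.9  -70.8]
 [ -13.8 -133.6]
 [  15.4 -133.6]]
```

Emit:
arm_command:
  series: [1, 0, 0, -0.4, 0, 0, 0, 1, 0, 0, -0.4, 0, 0, 0, 1, -0.3, 0, -0.2, 0, 0, 0, 1, -0.4, 0, 0, 0, 0, 0, 1, -0.4, 0, 0, 0, 0, 0, 1, -0.4, 0, 0, 0, 0, 0, 1, 0, 0, 0, 0, 0, 0, 1, 0, 0, 0, 0, 0, 0, 1, 0, 0, 0, 0, 0, 0]

```text
time_s: 14.1
tool_pos: [0.5688, -0.3187, 0.3299]
orientation: [-0.001, 0.663, 0.748, 0.0]
contact_force: [-0.2, -0.3, -0.4]
width: 0.003
```

Run:
```python
from station import ctrl
import cv2,numpy as np
o=ctrl.get_obs();print(o['time_s'],o['tool_pos'],o['contact_force'],np.abs(o['qd']).max())
p,d=ctrl.get_image('top'); a=np.load('top0.npz')['p']; v=slice(125,235);u=slice(210,325)
cv2.imwrite("pics/top6.png",cv2.resize(np.hstack([a[v,u],p[v,u]])[:,:,::-1],None,fx=3.4,fy=3.4,interpolation=cv2.INTER_CUBIC))
p,d=ctrl.get_image('side');cv2.imwrite("pics/side6.png",p[:,:,::-1])
```

```text
14.1 [ 0.56880176 -0.31866009  0.32994503] [-0.18545938 -0.29471332 -0.38202899] 0.01499263076849943
```

View pics/top6.png

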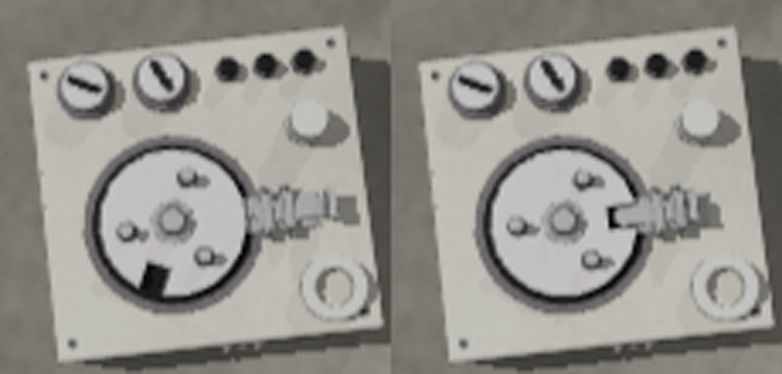

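View pics/side6.png

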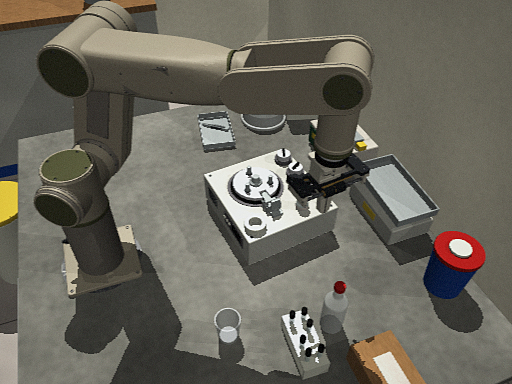

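The before and after top views show the bolt nose inside the notch. The jar (about 702,120 on the right) and the tape roll (about 727,287) are where they were. The side view shows the table items undisturbed and the hand high and clear.

```bash
python3 -c "
from station import ctrl
print(ctrl.job_done())"
```

```text
the job is handed in; nothing more can be done
None
```

The drive plate is locked: the bolt sits fully home in the notch, and I handed the job in at about 14 s.

- **Turning the plate:** With the shut fingertips I pushed the drive pin opposite the notch about 112° counter-clockwise. The notch centre then lay within about 0.5 mm of the bolt's centre line.
- **Pushing the bolt:** I pushed the thumb tab about 30 mm until it hit a firm stop. The force rose to about 19 N with no further movement.

**Last checks:**
- In the wrist camera, the nose tip was 52.6 mm from the axis (53 nominal) and the tab face 133.6 mm (134 nominal).
- From the fingertip position, the tab face worked out 1.4 mm short of home. I put that down to calibration and finger width, because both camera readings and the firm stop say it is home.
- The top view before and after shows the jar and tape roll unmoved, and the side view shows the table items undisturbed.
- The hand ended clear of the unit, about 0.33 m above the table, with no contact force.

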